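# Fetch the proving basket from behind the canisters

### The job

First move all three canisters out of the nook and stand them on the steel side tray, leaving the proving basket in its place. Then take the basket from the nook and set it centred on the pan of the scale, and after that put each canister back, centred on the coaster of its own lid colour. Keep the canisters and the basket upright throughout, and let go of each as you set it down.

Things in the scene. Friction and masses are not known exactly. Their poses are not given: they have to be found in the camera images.
- canister_red: loose white ceramic canister with a red lid (lid fixed on), 0.25 to 0.5 kg: body 64 mm in diameter and 95 mm high, then a red lid 66 mm in diameter and 10 mm thick, then a red upright cylindrical knob 26 mm in diameter and 25 mm high on the axis; 130 mm high in all. Stands at first on the red coaster. Origin: centre of its underside, z up.
- canister_blue: loose white ceramic canister with a blue lid (lid fixed on), 0.25 to 0.5 kg: body 64 mm in diameter and 95 mm high, then a blue lid 66 mm in diameter and 10 mm thick, then a blue upright cylindrical knob 26 mm in diameter and 25 mm high on the axis; 130 mm high in all. Stands at first on the blue coaster. Origin: centre of its underside, z up.
- canister_green: loose white ceramic canister with a green lid (lid fixed on), 0.25 to 0.5 kg: body 64 mm in diameter and 95 mm high, then a green lid 66 mm in diameter and 10 mm thick, then a green upright cylindrical knob 26 mm in diameter and 25 mm high on the axis; 130 mm high in all. Stands at first on the green coaster. Origin: centre of its underside, z up.
- coaster_red: red round coaster, 82 mm in diameter, 3 mm thick, fixed on the base board of the nook, the home of the canister with the red lid. Origin: centre of its underside; its top is 3 mm above that.
- coaster_blue: blue round coaster, 82 mm in diameter, 3 mm thick, fixed on the base board of the nook, the home of the canister with the blue lid. Origin: centre of its underside; its top is 3 mm above that.
- coaster_green: green round coaster, 82 mm in diameter, 3 mm thick, fixed on the base board of the nook, the home of the canister with the green lid. Origin: centre of its underside; its top is 3 mm above that.
- basket: loose round cane proving basket, empty, 0.11 to 0.19 kg: 50 mm high, wall 9 mm thick, upright and 100 mm in outer diameter over its upper 24 mm, narrowing below to a base 76 mm in diameter; easily pinched by its rim from above. Stands at first on the nook's board behind the canisters, about 8 mm in front of the back wall. Origin: centre of its underside, z up.
- nook: fixed dark wooden nook: base board 12 mm thick, x -130 to +65, y -125 to +125 mm in its frame, open at front and sides; back wall at x +58 to +68 mm, 70 mm high above the bench. A small bowl and a ring cutter (up to 30 mm high, 42 mm wide) stand on its back corners beside the basket. Origin: underside of the board, below the basket's first place; x points to the back wall, away from the robot.
- tray: side tray: flat bright steel slab without a rim, 270 mm long (its x), 105 mm wide (its y), 12 mm thick, fixed on the bench to the left or right of the nook. Room for the three canisters in a row along x. Origin: centre of its underside.
- scale: bench scale with a white case (195 x 150 mm, 30 mm high) and a dark round steel pan 124 mm in diameter whose flat top is 40 mm above the bench, fixed on the bench on the side of the nook away from the tray. The black display is on its -x side. Origin: at the level of the bench, below the centre of the pan.
There are look-alikes about, which are no part of the job. There is more than one size of the scale; the job needs the larger. Leave any pink look-alike of the canister_blue alone.

How it is judged:
By the outcome, as a careful person would: the job done as asked, in the order asked, and still so for the second after the job is handed in, with the robot touching nothing.
It also fails if it takes over 147 s, if anything falls off the work surface, if the arm or the gripper's body presses on something with over 40 N, if the wrist force passes 120 N, or if a joint passes its speed limit or range.

### The arm

A 6-joint arm with a two-finger parallel gripper is mounted at the origin on the work surface. World frame = base frame: x ahead of the robot, y to its left, z up, the work surface at z = 0. Lengths are in m, angles in rad, forces in N, time in s.
With the tool pointing down it reaches from about 0.275 to 0.725 m from the base axis. Payload 15.9 kg.
Tool frame: the origin (TCP) lies at the very end of the fingers, on their centre line; the grasp point (between the pads) lies 19 mm behind it; z points along the fingers, y is the direction in which the jaws open and shut (so a half turn about z gives the same grasp; the last joint's range is limited). The gripper opens to 85 mm and grips with 20 to 120 N. Pads are 22 mm wide; open, the fingers measure 114 mm over their backs; the gripper's body (76 mm by 85 mm) begins 54 mm behind the grasp point. The pads swing forward as they close: fully open they stand 13 mm farther back than shut.
Start: joints at [1.223, 0.213, -0.034, 1.323, 0, 1.571], TCP at [0.17, 0.47, 0.231] pointing down, gripper open.
Joint ranges: [-2.98, 2.98], [-0.74, 1.72], [-1.14, 1.35], [-2.1, 2.04], [-1.57, 1.44], [-3.14, 3.14]. Speed limits (rad/s): [1.89, 1.89, 2.39, 2.57, 3.14, 3.14].

### API

Orientations are given as a unit quaternion [x, y, z, w].
In Python, from workcell import sensors, read_camera, env gives the robot as it stands. The module is installed in compiled form; this text tells all that it offers.
- The arm moves only by the tool send_rows, never from a script. Its argument "increments" is a list that holds one entry, the list of rows, each a list of 5 numbers: the shift along the tool's x, y, z in units of 200 mm (1.0 is 200 mm), then the turn about the tool's z in units of 2 pi rad (1.0 is 2 pi rad), then the opening, from -1 (shut) to 1 (fully open), so that 0 is half open. A call has 1 to 12 rows; each row is the pose to reach, as a shift and turn from the pose commanded when the call began, along the tool's axes at that moment, turning the shorter way round; what a row does not reach only later rows make up. A row lasts 1/8 s, in which the tool goes at most 62.5 mm and 10.7 degrees, less where a joint would pass 70% of its speed; a pose out of reach is approached as far as the arm can. A call with a number of a shift or a turn outside -1 to 1 is refused whole. A call with a gripper value outside its range is refused whole. The fingers move at their own pace and stop on an object; "force" is the grip in N (left out, the last holds). Time passes only in rows, so rows that repeat a pose let the fingers close. It gives the time, the measured TCP pose, the force and the opening at its end, in the units of the state.
- sensors.get_obs(): the state, without advancing time (a new reading comes with each control period).
- read_camera(name): name is "scene" or "top"; returns a dict with "color" (384x512x3 uint8, red, green, blue), "range_z" (384x512 float32, m along the optical axis (not along the pixel's ray), 0 where there is no reading), "intrinsics" (3x3 intrinsics, pixels), "extrinsics" (4x4, takes a point from camera to world coordinates). Camera axes: x right, y down, z forward; pixel columns grow to the right and rows downward; lengths in m; the calibration is good to about 2 mm. A picture is of the moment at which its call begins.
- env.job_done(): hands the job in, once; it reports no verdict.
The state is a dict: "clock": time; "q": joint angles; "dq": joint speeds; "joint_efforts": joint torques, N m; "tcp_pos": TCP position; "eef_rot": TCP orientation; "contact_force": force on the tool from outside, world axes, zero at the start; "torque": the same for the moment, N m; "finger_gap": opening from 0.0 (shut) to 1.0 (fully open).
Only numpy, scipy, OpenCV 4.12 (cv2) and the standard library are available. Lean on these libraries where they do the work, as an engineer would, in place of code of your own. Each camera call takes 0.05 s, during which the arm holds its last target. There are 200 camera calls.

## Working session

There is one attempt and no reset: what is moved stays moved. The work goes in short steps, Python scripts to look and compute and a tool call to move; the robot and the scene stay as the last step left them, time stands still between calls to the robot, and variables do not carry over. Pictures are saved under pics/ and viewed, about 12 in all and at most 16, crops included, and the job is handed in when it is done.

Besides the shell and the picture viewer there is one more tool, called after ">>>" in YAML: its name, and indented under it one key for each argument. send_rows: Moves the arm, as the interface text tells. Its arguments: {"type":"object","properties":{"increments":{"type":"array"},"force":{"type":"number"}},"required":["increments"]}

```bash
mkdir -p pics
cat > h.py <<'E'
import numpy as np, cv2
from workcell import sensors, read_camera, env
def pts(c):
    z=c["range_z"];K=c["intrinsics"];v,u=np.indices(z.shape)
    p=np.stack([(u-K[0,2])/K[0,0]*z,(v-K[1,2])/K[1,1]*z,z],-1)
    T=c["extrinsics"];return p@T[:3,:3].T+T[:3,3]
def ray(c,u,v,h):
    K=c["intrinsics"];T=c["extrinsics"]
    d=T[:3,:3]@np.array([(u-K[0,2])/K[0,0],(v-K[1,2])/K[1,1],1.]);o=T[:3,3]
    return o+d*(h-o[2])/d[2]
def save(n,im,s=1):
    cv2.imwrite("pics/"+n,cv2.resize(im[...,::-1],None,fx=s,fy=s,interpolation=cv2.INTER_CUBIC))
E
python3 - <<'E'
from h import *
for n in("scene","top"):
    c=read_camera(n);save(n+"0.png",c["color"],1.5);np.savez(n+"0.npz",**c);print(n,c["extrinsics"].round(3),c["intrinsics"].round(1))
print(sensors.get_obs())
E
```

```text
scene [[ 0.902  0.36  -0.237  0.901]
 [ 0.431 -0.764  0.48  -0.604]
 [-0.008 -0.536 -0.844  1.103]
 [ 0.     0.     0.     1.   ]] [[479.6   0.  250. ]
 [  0.  479.6 197.5]
 [  0.    0.    1. ]]
top [[ 0.025 -0.982  0.186  0.408]
 [-0.999 -0.021  0.027 -0.004]
 [-0.022 -0.187 -0.982  1.007]
 [ 0.     0.     0.     1.   ]] [[453.6   0.  258.1]
 [  0.  453.6 191.1]
 [  0.    0.    1. ]]
{'clock': 0.1, 'q': array([ 1.22300693e+00,  2.13302028e-01, -3.49705523e-02,  1.32348299e+00,
        2.22375246e-06,  1.57079169e+00]), 'dq': array([-5.46123038e-04, -7.77509845e-04,  2.96918918e-03,  2.35056356e-05,
       -2.68771597e-04,  1.22238751e-03]), 'joint_efforts': array([-1.72714004e-03, -6.87244463e+01,  4.87809420e+01,  1.21861330e-02,
       -2.65328872e-04, -5.28561813e-06]), 'tcp_pos': array([0.17031073, 0.46979189, 0.23087834]), 'eef_rot': array([ 1.73017309e-01,  9.84918667e-01, -4.72195706e-04, -8.40801728e-05]), 'contact_force': array([-0.36169712, -0.42085269, -0.95381156]), 'torque': array([0.00067347, 0.00306662, 0.03897136]), 'finger_gap': 1.0007394008738753}
```

View pics/scene0.png

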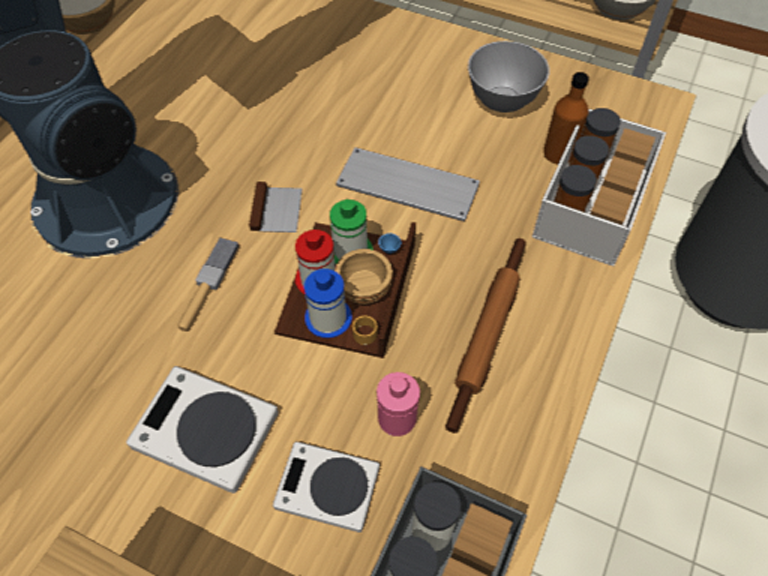

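View pics/top0.png

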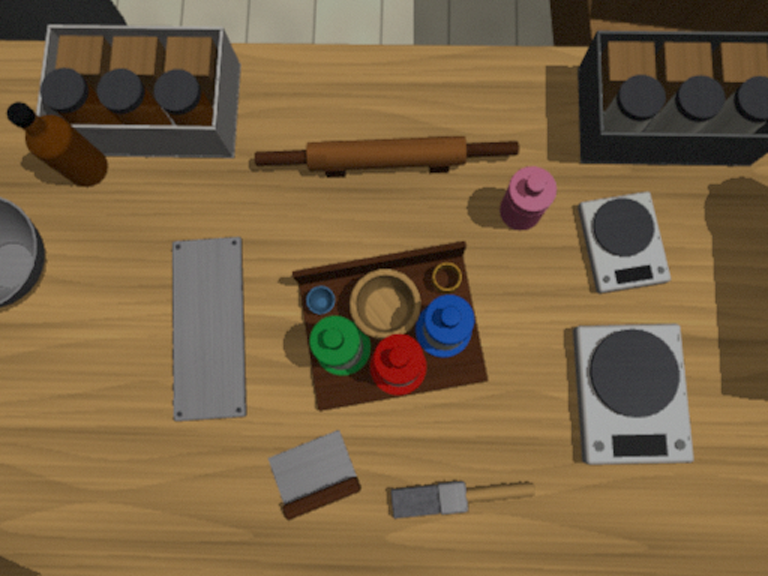

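```bash
cat >> h.py <<'E'
def hsv(c): return cv2.cvtColor(c["color"],cv2.COLOR_RGB2HSV)
HUE={"red":[(0,6),(174,180)],"blue":[(105,122)],"green":[(55,80)],"pink":[(160,173)]}
def cmask(c,n):
    h=hsv(c);m=np.zeros(h.shape[:2],bool)
    for a,b in HUE[n]: m|=(h[...,0]>=a)&(h[...,0]<=b)
    return m&(h[...,1]>130)&(h[...,2]>50)
def circ(xy):
    (x,y),r=cv2.minEnclosingCircle((xy*1000).astype(np.float32));return np.array([x,y,r])/1000
def rep(c):
    P=pts(c);Z=P[...,2]
    for n in("red","blue","green"):
        m=cmask(c,n)
        k=m&(Z>.125);l=m&(Z>.105)&(Z<.125);o=m&(Z<.03)
        if k.sum()>10:
            top=k&(Z>np.percentile(Z[k],60)-.004)
            print(n,"knob",circ(P[top][:,:2]).round(4),np.median(P[top],0).round(4),top.sum(),"lid",circ(P[l][:,:2]).round(4),np.median(Z[l]).round(4))
        if o.sum()>20: print(n,"coaster",circ(P[o][:,:2]).round(4),np.median(Z[o]).round(4),o.sum())
E
python3 - <<'E'
from h import *
for n in("top","scene"):
    c=dict(np.load(n+"0.npz"));print(n);rep(c);P=pts(c)
    Z=P[...,2];X=P[...,0];Y=P[...,1]
    h=hsv(c)
    if n=="top":
        np.set_printoptions(suppress=True)
        for nm,box,lo,hi,vm in(("tray",(95,150,180,290),.006,.02,None),("scale",(375,210,475,315),.02,.05,None),("bask",(225,170,290,235),.052,.072,None),("nook",(190,155,330,280),.006,.02,None)):
            m=np.zeros(Z.shape,bool);m[box[1]:box[3],box[0]:box[2]]=1
            m&=(Z>lo)&(Z<hi)
            r=cv2.minAreaRect((P[m][:,:2]*1000).astype(np.float32));print(nm,m.sum(),r,np.median(Z[m]))
            if nm=="scale":
                for q in((h[...,2]<110)&m&(Z>.034)&(np.indices(Z.shape)[0]<280),): print("pan",circ(P[q][:,:2]),q.sum(),np.median(Z[q]))
    pic=c["color"][140:290,180:330] if n=="top" else c["color"][110:250,170:310]
    save(n+"crop.png",pic,3.5)
E
python3 -c "
import cv2,numpy as np
a=cv2.imread('pics/topcrop.png');b=cv2.imread('pics/scenecrop.png');b=cv2.resize(b,(400,400));a=cv2.resize(a,(400,400));cv2.imwrite('pics/crop1.png',np.hstack([a,b]))"
```

```text
top
red knob [0.4504 0.001  0.0428] [0.4809 0.0019 0.1446] 151 lid [0.4816 0.0026 0.0328] 0.1197
red coaster [ 0.5138 -0.0172  0.2493] 0.0145 334
blue knob [ 0.4772 -0.0359  0.0762] [ 0.5344 -0.062   0.1445] 139 lid [ 0.5352 -0.0633  0.0331] 0.1197
blue coaster [0.5456 0.0154 0.1169] 0.0148 279
green knob [0.4599 0.0463 0.0725] [0.5032 0.0868 0.1445] 144 lid [0.5036 0.0873 0.0327] 0.1196
green coaster [0.5094 0.0916 0.0471] 0.0145 228
tray 5637 ((531.3651123046875, 283.9482727050781), (270.05133056640625, 112.6752700805664), 5.719195365905762) 0.011564511372656017
scale 6609 ((448.8105773925781, -329.912841796875), (195.36549377441406, 150.8656005859375), 2.786162853240967) 0.03165844067724355
pan [ 0.47662589 -0.32818625  0.06190015] 2713 0.03979421950187012
bask 924 ((566.7967529296875, 17.315628051757812), (131.67266845703125, 139.51873779296875), 7.605622291564941) 0.061995499691791356
nook 5276 ((526.6329956054688, 13.595947265625), (195.0054931640625, 250.232421875), 11.589181900024414) 0.01246081499405588
scene
red knob [ 0.6921 -0.2925  0.3756] [0.4876 0.0038 0.1443] 77 lid [0.4869 0.0066 0.0344] 0.1195
red coaster [0.4717 0.0164 0.0998] 0.0141 64
blue knob [ 0.7162 -0.3271  0.3334] [ 0.5407 -0.0612  0.1443] 81 lid [ 0.5397 -0.0609  0.0337] 0.1194
blue coaster [0.5567 0.0184 0.1207] 0.0147 179
green knob [0.5087 0.0888 0.0138] [0.5088 0.0877 0.145 ] 65 lid [0.5086 0.0904 0.034 ] 0.1196
```

View pics/crop1.png

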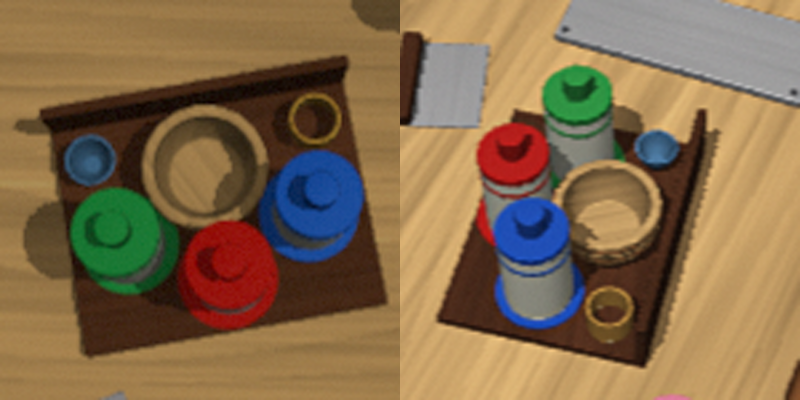

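Candidates in the top picture (1.5x pixels): canisters are red (400,362), blue (447,322) and green (337,345), with a pink look-alike at (530,195) to leave alone. Scales are large (635,393), which is the one to use, and small (624,240). Steel slabs are the tray (208,328) and a scraper (313,470), which is not the tray. The crop shows the three canisters around the basket, plus a bowl and a ring cutter. That confirms the choices.

```bash
cat >> h.py <<'E'
from scipy.spatial.transform import Rotation as R
def go(x,y,z,yaw=None):
    o=sensors.get_obs();r=R.from_quat(o["eef_rot"]);d=r.inv().apply(np.array([x,y,z])-o["tcp_pos"])
    m=r.as_matrix();cur=np.degrees(np.arctan2(m[1,1],m[0,1]))
    print("t %.1f"%o["clock"],"tcp",o["tcp_pos"].round(4),"jaw %.1f"%cur,"F",o["contact_force"].round(1),"gap",round(o["finger_gap"],3))
    t=0 if yaw is None else -((yaw-cur+90)%180-90)/360
    print("units",(d/.2).round(4),"turn",round(t,4))
E
python3 -c "
from h import *
go(.506,.0885,.26,70)"
```

```text
t 0.1 tcp [0.1703 0.4698 0.2309] jaw 70.1 F [-0.4 -0.4 -1. ] gap 1.001
units [-2.2277 -1.2204 -0.1444] turn 0.0002
```

>>> send_rows:
  increments:
    - [[-0.2,-0.1,-0.15,0,0.06],[-0.4,-0.2,-0.15,0,0.06],[-0.6,-0.3,-0.15,0,0.06],[-0.8,-0.4,-0.15,0,0.06],[-0.95,-0.5,-0.15,0,0.06],[-0.95,-0.5,-0.15,0,0.06]]
  force: 40

```text
clock: 0.85
tcp_pos: [0.3159, 0.3097, 0.2612]
eef_rot: [0.175, 0.985, -0.0, -0.0]
contact_force: [-0.9, 0.2, 0.0]
finger_gap: 0.531
```

>>> send_rows:
  increments:
    - [[-0.2,-0.1,0,0,0.06],[-0.4,-0.2,0,0,0.06],[-0.6,-0.3,0,0,0.06],[-0.8,-0.4,0,0,0.06],[-0.95,-0.5,0,0,0.06],[-0.95,-0.5,0,0,0.06]]

```text
clock: 1.6
tcp_pos: [0.4603, 0.1516, 0.2608]
eef_rot: [0.174, 0.985, -0.0, -0.0]
contact_force: [-1.0, 0.6, 0.0]
finger_gap: 0.528
```

```bash
python3 -c "
from h import *
go(.506,.0885,.17,70)"
```

```text
t 1.6 tcp [0.4603 0.1516 0.2608] jaw 69.9 F [-1.   0.6  0. ] gap 0.528
units [-0.3234 -0.2178  0.4539] turn -0.0002
```

>>> send_rows:
  increments:
    - [[-0.16,-0.11,0,0,0.06],[-0.323,-0.218,0,0,0.06],[-0.323,-0.218,0.1,0,0.06],[-0.323,-0.218,0.3,0,0.06],[-0.323,-0.218,0.5,0,0.06],[-0.323,-0.218,0.6,0,0.06],[-0.323,-0.218,0.685,0,0.06],[-0.323,-0.218,0.685,0,0.06],[-0.323,-0.218,0.685,0,-1],[-0.323,-0.218,0.685,0,-1],[-0.323,-0.218,0.685,0,-1],[-0.323,-0.218,0.685,0,-1]]

```text
clock: 3.1
tcp_pos: [0.5058, 0.0896, 0.1251]
eef_rot: [0.173, 0.985, 0.0, 0.001]
contact_force: [-1.6, -1.6, 7.0]
finger_gap: 0.286
```

```bash
python3 -c "
from h import *
go(.6,.29,.30,70)
rep(read_camera('top'));rep(read_camera('scene'))"
```

```text
t 3.1 tcp [0.5058 0.0896 0.1251] jaw 70.1 F [-1.6 -1.6  7. ] gap 0.286
units [-0.102   1.1033 -0.8737] turn 0.0002
red knob [0.4506 0.0101 0.045 ] [0.4811 0.0038 0.1452] 165 lid [0.4814 0.0026 0.0326] 0.1197
red coaster [0.4825 0.0028 0.0452] 0.0147 277
blue knob [ 0.4772 -0.0359  0.0762] [ 0.5345 -0.062   0.1447] 140 lid [ 0.5347 -0.0628  0.0329] 0.1196
blue coaster [ 0.5414 -0.0632  0.0474] 0.0144 269
red knob [ 0.6916 -0.2938  0.3748] [0.4871 0.004  0.1442] 80 lid [0.4866 0.0045 0.0339] 0.1194
red coaster [0.5451 0.032  0.1256] 0.0136 69
blue knob [ 0.716  -0.3269  0.3337] [ 0.5412 -0.0614  0.1444] 86 lid [ 0.5391 -0.0605  0.0341] 0.1194
blue coaster [0.5524 0.0205 0.1209] 0.0145 165
green knob [ 0.704  -0.2514  0.4044] [0.515  0.09   0.1453] 42 lid [0.5116 0.087  0.0322] 0.1196
```

```bash
python3 -c "
from h import *
c=dict(np.load('top0.npz'))
for u,v in((178,247),(235,242),(180,413),(238,409)): print(ray(c,u/1.5,v/1.5,.012).round(4))
m=(hsv(c)[...,1]<40)&(hsv(c)[...,2]>70);m[:, :100]=0;m[:,168:]=0;m[:150]=0;m[290:]=0
P=pts(c);m&=abs(P[...,2]-.012)<.003
print(cv2.minAreaRect((P[m][:,:2]*1000).astype(np.float32)),m.sum())
go(.611,.292,.25)
"
```

```text
[0.6512 0.3415 0.012 ]
[0.6607 0.2552 0.012 ]
[0.4043 0.318  0.012 ]
[0.4121 0.234  0.012 ]
((531.91796875, 287.5231628417969), (267.5491638183594, 104.68331909179688), 5.366164684295654) 4919
t 3.2 tcp [0.5058 0.0896 0.1251] jaw 70.1 F [-1.8 -1.4  7.1] gap 0.285
units [-0.1501  1.1314 -0.6236] turn 0
```

>>> send_rows:
  increments:
    - [[0,0,-0.1,0,-1],[0,0,-0.25,0,-1],[0,0,-0.4,0,-1],[0,0.12,-0.5,0,-1],[-0.05,0.3,-0.5,0,-1],[-0.08,0.5,-0.5,0,-1],[-0.12,0.7,-0.5,0,-1],[-0.15,0.88,-0.5,0,-1],[-0.158,0.98,-0.5,0,-1],[-0.158,0.98,-0.5,0,-1]]

```text
clock: 4.45
tcp_pos: [0.6019, 0.2641, 0.2234]
eef_rot: [0.172, 0.985, -0.0, -0.0]
contact_force: [0.1, -1.2, -2.6]
finger_gap: 0.284
```

```bash
python3 -c "
from h import *
c=read_camera('scene');save('s1.png',c['color'])
rep(c);rep(read_camera('top'));go(.614,.295,.122,70)"
```

```text
red knob [ 0.6903 -0.2942  0.3752] [0.4882 0.0041 0.1448] 76 lid [0.4869 0.0058 0.0341] 0.1193
red coaster [0.5261 0.0215 0.1137] 0.013 66
blue knob [ 0.7174 -0.3268  0.333 ] [ 0.5407 -0.0608  0.1444] 82 lid [ 0.5393 -0.0605  0.034 ] 0.1193
blue coaster [0.5484 0.0202 0.1206] 0.0146 172
green knob [ 0.739  -0.1643  0.4691] [0.6141 0.255  0.2192] 264 lid [0. 0. 0.] nan
green coaster [0.494  0.2716 0.217 ] 0.0147 284
red knob [0.4503 0.0012 0.0427] [0.4813 0.002  0.1446] 144 lid [0.4815 0.0026 0.0326] 0.1196
red coaster [0.403  0.0068 0.1264] 0.0142 335
blue knob [ 0.4771 -0.0359  0.0762] [ 0.5346 -0.062   0.1446] 140 lid [ 0.5349 -0.0629  0.0328] 0.1196
blue coaster [0.5542 0.0122 0.1158] 0.0146 272
green knob [0.5047 0.1444 0.1773] [0.5837 0.2608 0.2188] 420 lid [0. 0. 0.] nan
green coaster [0.5053 0.0872 0.0412] 0.0146 1058
t 4.5 tcp [0.6016 0.2627 0.2241] jaw 70.1 F [-0.6 -0.1 -3.6] gap 0.29
units [-0.0032  0.1734  0.5103] turn 0.0002
  return _methods._mean(a, axis=axis, dtype=dtype,
  ret = ret.dtype.type(ret / rcount)
```

View pics/s1.png

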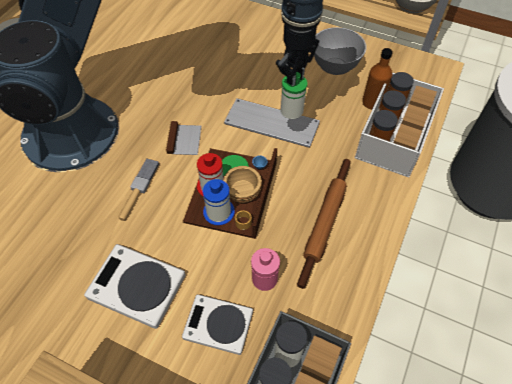

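Green is held upright above the tray, at pixel (293,95). Lowering it now.

>>> send_rows:
  increments:
    - [[0,0.12,0,0,-1],[0,0.174,0.1,0,-1],[0,0.174,0.3,0,-1],[0,0.174,0.42,0,-1],[0,0.174,0.48,0,-1],[0,0.174,0.506,0,-1],[0,0.174,0.506,0,-1],[0,0.174,0.506,0,-0.1],[0,0.174,0.506,0,-0.1],[0,0.174,0.4,0,-0.1],[0,0.174,0.2,0,0.06],[0,0.1,-0.05,0,0.06]]

```text
clock: 6.05
tcp_pos: [0.6083, 0.2821, 0.2351]
eef_rot: [0.173, 0.985, -0.0, -0.0]
contact_force: [0.6, -0.3, 0.8]
finger_gap: 0.525
```

```bash
python3 -W ignore -c "
from h import *
rep(read_camera('scene'));rep(read_camera('top'));go(.4842,.0042,.24,0)"
```

```text
red knob [ 0.6925 -0.293   0.375 ] [0.4874 0.0037 0.1444] 76 lid [0.4859 0.0053 0.0341] 0.1196
red coaster [0.538  0.0371 0.123 ] 0.013 69
blue knob [ 0.718  -0.3254  0.3338] [ 0.5409 -0.0613  0.1446] 83 lid [ 0.5403 -0.0594  0.034 ] 0.1195
blue coaster [0.5555 0.0208 0.1226] 0.015 176
green knob [ 0.7617 -0.1487  0.4765] [0.6176 0.2915 0.1417] 56 lid [0.6184 0.2928 0.0336] 0.1171
green coaster [0.506  0.0928 0.0393] 0.0147 283
red knob [0.4504 0.0019 0.0429] [0.4811 0.0019 0.1449] 150 lid [0.4815 0.0026 0.0327] 0.1197
red coaster [ 0.4822 -0.016   0.0637] 0.0144 330
blue knob [ 0.4771 -0.0359  0.0761] [ 0.5341 -0.062   0.1446] 146 lid [ 0.5351 -0.0629  0.0329] 0.1197
blue coaster [0.5443 0.0159 0.1174] 0.015 274
green knob [0.5126 0.1501 0.1864] [0.6065 0.288  0.1424] 118 lid [0.6111 0.2922 0.0328] 0.1166
green coaster [0.5057 0.0872 0.0412] 0.0146 1053
t 6.2 tcp [0.6103 0.2817 0.2408] jaw 70.0 F [0.2 1.  0.9] gap 0.525
units [ 0.119  -1.5196 -0.0059] turn 0.1946
```

>>> send_rows:
  increments:
    - [[0.01,-0.15,0,0.025,0.06],[0.02,-0.35,0,0.05,0.06],[0.04,-0.55,0,0.075,0.06],[0.06,-0.75,0,0.1,0.06],[0.07,-0.9,0,0.125,0.06],[0.07,-0.98,0,0.15,0.06],[0.07,-0.98,0,0.175,0.06],[0.07,-0.98,0,0.1946,0.06],[0.07,-0.98,0,0.1946,0.06]]

```text
clock: 7.28
tcp_pos: [0.5289, 0.1023, 0.2345]
eef_rot: [0.707, 0.707, 0.0, 0.0]
contact_force: [0.0, -0.2, -0.1]
finger_gap: 0.525
```

```bash
python3 -W ignore -c "
from h import *
go(.4842,.0055,.1255,0)"
```

```text
t 7.3 tcp [0.5289 0.1023 0.2345] jaw 0.1 F [ 0.  -0.2 -0.1] gap 0.525
units [-0.4841 -0.2243  0.5449] turn 0.0001
```

>>> send_rows:
  increments:
    - [[-0.2,-0.1,0,0,0.06],[-0.4,-0.2,0,0,0.06],[-0.484,-0.224,0,0,0.06],[-0.484,-0.224,0.15,0,0.06],[-0.484,-0.224,0.35,0,0.06],[-0.484,-0.224,0.48,0,0.06],[-0.484,-0.224,0.54,0,0.06],[-0.484,-0.224,0.54,0,0.06],[-0.484,-0.224,0.54,0,-1],[-0.484,-0.224,0.54,0,-1],[-0.484,-0.224,0.54,0,-1],[-0.484,-0.224,0.54,0,-1]]

```text
clock: 8.78
tcp_pos: [0.4845, 0.0055, 0.1275]
eef_rot: [0.707, 0.707, 0.001, 0.001]
contact_force: [-2.2, -0.1, 5.5]
finger_gap: 0.286
```

```bash
python3 -W ignore -c "
from h import *
rep(read_camera('scene'));rep(read_camera('top'));go(.535,.2885,.24,0)"
```

```text
red knob [ 0.6889 -0.2969  0.3738] [0.4878 0.0024 0.1448] 63 lid [0.4888 0.0055 0.0339] 0.1197
red coaster [0.5425 0.0117 0.1038] 0.014 63
blue knob [ 0.7166 -0.3277  0.3327] [ 0.5403 -0.061   0.1444] 85 lid [ 0.5384 -0.0604  0.0337] 0.1192
blue coaster [0.5553 0.0209 0.1212] 0.0146 173
green knob [ 0.7565 -0.1513  0.4756] [0.6188 0.293  0.142 ] 56 lid [0.6163 0.2927 0.0329] 0.1167
green coaster [0.5062 0.0901 0.0408] 0.0148 270
green knob [0.5127 0.1494 0.1859] [0.6112 0.2918 0.1414] 131 lid [0.6115 0.2926 0.0328] 0.1166
t 8.9 tcp [0.4845 0.0055 0.1275] jaw 0.0 F [-3.  -0.3  6.1] gap 0.288
units [ 1.4148  0.2542 -0.5623] turn 0.0001
```

>>> send_rows:
  increments:
    - [[0,0,-0.1,0,-1],[0,0,-0.25,0,-1],[0,0,-0.4,0,-1],[0.1,0,-0.5,0,-1],[0.25,0.02,-0.5,0,-1],[0.45,0.1,-0.5,0,-1],[0.65,0.15,-0.5,0,-1],[0.85,0.2,-0.5,0,-1],[0.97,0.254,-0.5,0,-1],[0.97,0.254,-0.5,0,-1]]

```text
clock: 10.12
tcp_pos: [0.535, 0.2011, 0.2263]
eef_rot: [0.706, 0.708, 0.0, -0.0]
contact_force: [0.5, -1.1, -4.4]
finger_gap: 0.284
```

```bash
python3 -W ignore -c "
from h import *
rep(read_camera('top'));go(.535,.2885,.1245,0)"
```

```text
red knob [0.4865 0.097  0.1281] [0.5309 0.1848 0.2197] 575 lid [0. 0. 0.] nan
red coaster [0.6436 0.0438 0.2105] 0.0146 1155
blue knob [ 0.4771 -0.0359  0.0761] [ 0.5345 -0.062   0.1446] 140 lid [ 0.535  -0.0629  0.0329] 0.1197
blue coaster [0.5447 0.0154 0.1168] 0.0146 278
green coaster [0.5054 0.0871 0.0414] 0.0147 1062
t 10.2 tcp [0.5347 0.2    0.2264] jaw 0.1 F [-0.1  0.7 -5.3] gap 0.281
units [0.4425 0.002  0.5093] turn 0.0003
```

>>> send_rows:
  increments:
    - [[0.2,0,0,0,-1],[0.4,0,0,0,-1],[0.443,0,0.1,0,-1],[0.443,0,0.3,0,-1],[0.443,0,0.44,0,-1],[0.443,0,0.504,0,-1],[0.443,0,0.504,0,-1],[0.443,0,0.504,0,-0.1],[0.443,0,0.504,0,-0.1],[0.443,0,0.4,0,-0.1],[0.443,0,0.15,0,0.06],[0.35,0,-0.05,0,0.06]]

```text
clock: 11.68
tcp_pos: [0.5348, 0.2702, 0.2386]
eef_rot: [0.707, 0.708, 0.001, 0.0]
contact_force: [0.0, -0.3, -0.4]
finger_gap: 0.529
```

```bash
python3 -W ignore -c "
from h import *
rep(read_camera('scene'));rep(read_camera('top'));go(.5375,-.0610,.24,30)"
```

```text
red knob [ 0.7176 -0.1547  0.4858] [0.5374 0.2802 0.1419] 58 lid [0.5372 0.2834 0.0343] 0.1169
red coaster [0.5161 0.163  0.2573] 0.0142 240
blue knob [ 0.7168 -0.3258  0.3341] [ 0.5404 -0.0613  0.144 ] 86 lid [ 0.54  -0.06   0.035] 0.1194
blue coaster [0.5514 0.0191 0.1186] 0.0147 172
green knob [ 0.7568 -0.148   0.4786] [0.6175 0.2935 0.1425] 55 lid [0.615  0.2935 0.0338] 0.1169
green coaster [0.5058 0.0899 0.0412] 0.0148 329
red knob [0.4734 0.1434 0.1614] [0.5295 0.2788 0.1419] 146 lid [0.6133 0.0683 0.2604] 0.1167
red coaster [0.6243 0.0961 0.2676] 0.0148 1162
blue knob [ 0.4772 -0.0359  0.0762] [ 0.5344 -0.0619  0.1447] 142 lid [ 0.5349 -0.063   0.0328] 0.1198
blue coaster [0.5454 0.0153 0.1167] 0.0148 280
green knob [0.5136 0.1491 0.1862] [0.6102 0.29   0.1418] 150 lid [0.612  0.2924 0.0328] 0.1166
green coaster [0.5762 0.2019 0.1758] 0.0145 1063
t 11.8 tcp [0.5364 0.2692 0.2416] jaw -0.0 F [ 0.7  0.2 -0.1] gap 0.53
units [-1.6511  0.0061  0.0031] turn -0.0834
```

>>> send_rows:
  increments:
    - [[-0.15,0,0,0,0.06],[-0.35,0,0,0,0.06],[-0.6,0,0,0,0.06],[-0.85,0,0,0,0.06],[-0.98,0,0,0,0.06],[-0.98,0,0,0,0.06]]

```text
clock: 12.52
tcp_pos: [0.5349, 0.0721, 0.2366]
eef_rot: [0.708, 0.706, 0.0, 0.0]
contact_force: [0.2, 0.9, -0.6]
finger_gap: 0.532
```

```bash
python3 -W ignore -c "
from h import *
go(.5375,-.0615,.1275,0)"
```

```text
t 12.5 tcp [0.5349 0.0721 0.2366] jaw -0.1 F [ 0.2  0.9 -0.6] gap 0.532
units [-0.6678  0.0142  0.5454] turn -0.0003
```

>>> send_rows:
  increments:
    - [[-0.25,0.01,0,0,0.06],[-0.5,0.014,0,0,0.06],[-0.668,0.014,0,0,0.06],[-0.668,0.014,0.2,0,0.06],[-0.668,0.014,0.4,0,0.06],[-0.668,0.014,0.5,0,0.06],[-0.668,0.014,0.545,0,0.06],[-0.668,0.014,0.545,0,0.06],[-0.668,0.014,0.545,0,-1],[-0.668,0.014,0.545,0,-1],[-0.668,0.014,0.545,0,-1],[-0.668,0.014,0.545,0,-1]]

```text
clock: 14.02
tcp_pos: [0.5381, -0.0601, 0.1284]
eef_rot: [0.707, 0.707, 0.0, 0.001]
contact_force: [-2.1, 0.9, 4.5]
finger_gap: 0.283
```

>>> send_rows:
  increments:
    - [[0,0,-0.1,0,-1],[0,0,-0.25,0,-1],[0,0,-0.4,0,-1],[0,0,-0.5,0,-1],[0.1,-0.1,-0.5,0,-1],[0.25,-0.2,-0.5,0,-1],[0.45,-0.3,-0.5,0,-1],[0.65,-0.4,-0.5,0,-1],[0.85,-0.42,-0.5,0,-1],[0.97,-0.42,-0.5,0,-1],[0.97,-0.42,-0.5,0,-1]]

```text
clock: 15.4
tcp_pos: [0.4534, 0.1352, 0.2277]
eef_rot: [0.706, 0.708, 0.0, 0.0]
contact_force: [0.3, -0.5, -2.5]
finger_gap: 0.285
```

```bash
python3 -W ignore -c "
from h import *
c=read_camera('scene');save('s2.png',c['color'])
go(.453,.2805,.24,0)"
```

```text
t 15.4 tcp [0.4535 0.1343 0.2276] jaw 0.1 F [ 0.1 -0.7 -4.1] gap 0.282
units [ 0.7308 -0.0012 -0.062 ] turn 0.0003
```

View pics/s2.png

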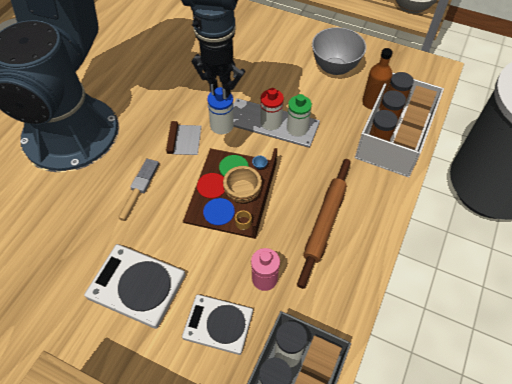

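Red and green stand on the tray at (272,107) and (300,114). Blue is held upright at (220,110).

>>> send_rows:
  increments:
    - [[0.2,0,0,0,-1],[0.45,0,0,0,-1],[0.65,0,0,0,-1],[0.731,0,0.1,0,-1],[0.731,0,0.3,0,-1],[0.731,0,0.44,0,-1],[0.731,0,0.508,0,-1],[0.731,0,0.508,0,-1],[0.731,0,0.508,0,-0.1],[0.731,0,0.508,0,-0.1],[0.731,0,0.35,0,-0.1],[0.731,0,0.1,0,-0.1]]

```text
clock: 16.95
tcp_pos: [0.4529, 0.2796, 0.2077]
eef_rot: [0.707, 0.707, -0.001, -0.0]
contact_force: [0.3, 0.3, -0.3]
finger_gap: 0.446
```

>>> send_rows:
  increments:
    - [[-0.15,0,-0.1,-0.025,-0.35],[-0.35,0,-0.1,-0.025,-0.35],[-0.55,0,-0.1,-0.025,-0.35],[-0.75,0,-0.1,-0.025,-0.35],[-0.95,0,-0.1,-0.025,-0.35],[-0.95,0,-0.1,-0.025,-0.35]]

```text
clock: 17.7
tcp_pos: [0.4537, 0.0881, 0.228]
eef_rot: [0.65, 0.76, 0.0, 0.0]
contact_force: [1.3, 0.4, -0.1]
finger_gap: 0.327
```

```bash
cat >> h.py <<'E'
def big(m):
    n,l,s,_=cv2.connectedComponentsWithStats(m.astype(np.uint8),connectivity=4);return l==1+np.argmax(s[1:,4])
def ellc(c,m,h):
    "centre of a disc seen at height h: contour cast on the plane, circle fitted"
    k=max(cv2.findContours(m.astype(np.uint8),cv2.RETR_EXTERNAL,cv2.CHAIN_APPROX_NONE)[0],key=len)[:,0]
    q=np.array([ray(c,u,v,h)[:2] for u,v in k]);return circ(q).round(4)
def rep2(c):
    P=pts(c);Z=P[...,2]
    for n in("red","blue","green"):
        m=cmask(c,n)
        for nm,lo,hi,h in(("lid",.112,.125,None),("coaster",.009,.02,.015)):
            q=m&(Z>lo)&(Z<hi)
            if q.sum()>60:
                q=big(q);h=h or np.median(Z[q]);print(n,nm,circ(P[q][:,:2]).round(4),"ray",ellc(c,q,h),q.sum())
    h=hsv(c);q=(abs(Z-.062)<.0035)
    b=(P[...,0]-.57)**2+(P[...,1]-.02)**2<.065**2
    q&=b&(h[...,2]>95)
    if q.sum()>50: q=big(q);print("basket",circ(P[q][:,:2]).round(4),"ray",ellc(c,q,.062),q.sum())
    q=(abs(Z-.04)<.004)&(h[...,2]<120)&((P[...,0]-.477)**2+(P[...,1]+.328)**2<.08**2)
    if q.sum()>50: q=big(q);print("pan",circ(P[q][:,:2]).round(4),"ray",ellc(c,q,.04),q.sum())
    # nook back wall direction
    w=(abs(Z-.07)<.0035)&(h[...,2]<95)&(P[...,0]>.58)&(P[...,0]<.68)&(abs(P[...,1])<.2)
    if w.sum()>20: print("wall",cv2.minAreaRect((P[w][:,:2]*1000).astype(np.float32)))
E
python3 -W ignore -c "
from h import *
for n in('scene','top'):
    c=read_camera(n);print(n);rep2(c);save(n+'3.png',c['color'])
go(.53,.02,.15,10)"
```

```text
scene
red lid [0.5351 0.2813 0.035 ] ray [0.5368 0.2809 0.0345] 251
red coaster [0.4819 0.008  0.0442] ray [0.4826 0.0067 0.043 ] 576
blue lid [0.4573 0.277  0.0337] ray [0.4576 0.2751 0.0341] 228
blue coaster [ 0.5376 -0.0574  0.0433] ray [ 0.5385 -0.0582  0.0413] 655
green lid [0.6154 0.2929 0.0326] ray [0.6169 0.2926 0.0331] 236
green coaster [0.5059 0.0906 0.0411] ray [0.5064 0.0893 0.0411] 324
basket [0.5687 0.0261 0.0517] ray [0.5688 0.0258 0.0507] 307
pan [ 0.4811 -0.326   0.0626] ray [ 0.4821 -0.3264  0.062 ] 1903
wall ((630.907470703125, 34.98030090332031), (10.219732284545898, 247.7567901611328), 11.270368576049805)
top
red coaster [0.48   0.0041 0.0427] ray [0.4798 0.0043 0.0426] 1143
blue coaster [ 0.5356 -0.0603  0.0413] ray [ 0.535  -0.0603  0.0413] 1080
green coaster [0.5064 0.0656 0.0333] ray [0.5064 0.0657 0.0331] 200
basket [0.5627 0.0235 0.0503] ray [0.5626 0.0235 0.0501] 548
pan [ 0.4769 -0.3274  0.0618] ray [ 0.4768 -0.3265  0.0619] 2627
wall ((632.0905151367188, -0.8649063110351562), (10.225275039672852, 172.89012145996094), 11.26735782623291)
t 17.8 tcp [0.4538 0.09   0.2277] jaw 9.0 F [0.1 0.1 0.1] gap 0.323
units [-0.4054  0.3216  0.3889] turn -0.0029
```

View pics/top3.png

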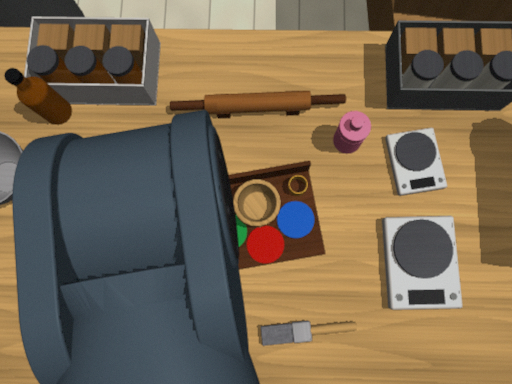

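>>> send_rows:
  increments:
    - [[-0.2,0.13,0,-0.0063,-0.35],[-0.419,0.275,0,-0.0063,-0.35],[-0.419,0.275,0.2,-0.0063,-0.35],[-0.419,0.275,0.45,-0.0063,-0.35],[-0.419,0.275,0.65,-0.0063,-0.35],[-0.419,0.275,0.7,-0.0063,-0.35],[-0.419,0.275,0.7,-0.0063,-0.35]]

```text
clock: 18.68
tcp_pos: [0.5213, 0.0166, 0.0879]
eef_rot: [0.634, 0.773, 0.0, 0.0]
contact_force: [-0.8, 0.6, -0.1]
finger_gap: 0.326
```

```bash
python3 -W ignore -c "
from h import *
c=read_camera('scene');save('s4.png',c['color'][100:260,160:320],4)
go(.5212,.0159,.036,11.3)"
```

```text
t 18.7 tcp [0.5219 0.0164 0.0886] jaw 11.3 F [ 0.3  0.9 -0. ] gap 0.322
units [-0.0019 -0.0041  0.2632] turn 0.0001
```

View pics/s4.png

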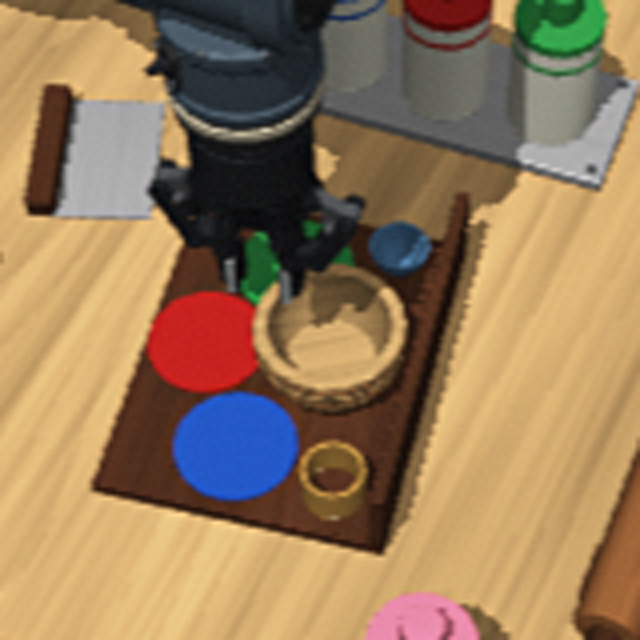

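The fingers straddle the near rim, at (232,275) and (290,285) in the crop. Going down to pinch.

>>> send_rows:
  increments:
    - [[-0.002,-0.004,0.12,0,-0.35],[-0.002,-0.004,0.22,0,-0.35],[-0.002,-0.004,0.263,0,-0.35],[-0.002,-0.004,0.263,0,-0.35],[-0.002,-0.004,0.263,0,-1],[-0.002,-0.004,0.263,0,-1],[-0.002,-0.004,0.263,0,-1],[-0.002,-0.004,0.263,0,-1],[-0.002,-0.004,0.263,0,-1]]
  force: 40

```text
clock: 19.85
tcp_pos: [0.5211, 0.0152, 0.0359]
eef_rot: [0.634, 0.773, 0.0, 0.001]
contact_force: [-1.2, -2.2, 5.4]
finger_gap: 0.11
```

>>> send_rows:
  increments:
    - [[0,0,-0.03,0,-1],[0,0,-0.1,0,-1],[0,0,-0.25,0,-1],[0,0,-0.4,0,-1],[0,0,-0.55,0,-1],[0,0,-0.7,0,-1],[0,0,-0.7,0,-1]]

```text
clock: 20.72
tcp_pos: [0.5215, 0.0155, 0.1776]
eef_rot: [0.634, 0.773, 0.001, 0.002]
contact_force: [0.2, -0.3, -2.6]
finger_gap: 0.111
```

```bash
python3 -W ignore -c "
from h import *
c=read_camera('scene');save('s5.png',c['color'][40:260,140:360],2.7)
go(.479,-.3268,.18,11.3)"
```

```text
t 20.8 tcp [0.5208 0.0154 0.1759] jaw 11.3 F [-1.5  0.4 -2.6] gap 0.108
units [-1.6372 -0.5397 -0.021 ] turn -0.0
```

View pics/s5.png

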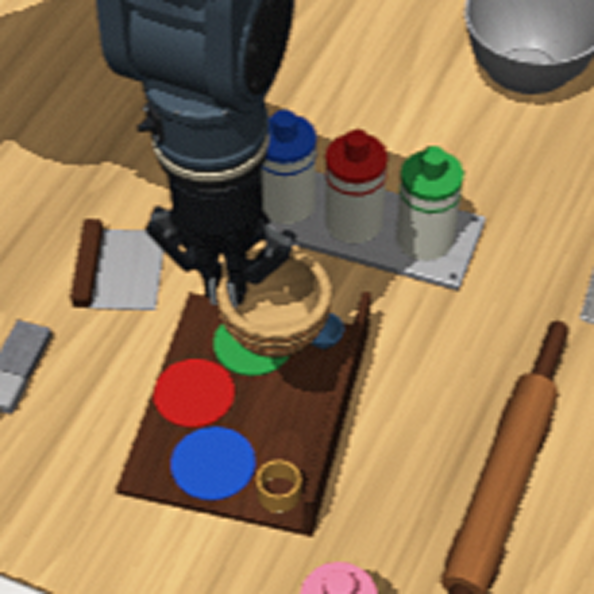

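The basket is held level at (275,305) in the crop.

>>> send_rows:
  increments:
    - [[-0.1,-0.05,0,0,-1],[-0.3,-0.15,0,0,-1],[-0.55,-0.25,0,0,-1],[-0.75,-0.35,0,0,-1],[-0.9,-0.45,0,0,-1],[-0.97,-0.5,0,0,-1],[-0.97,-0.5,0,0,-1]]

```text
clock: 21.65
tcp_pos: [0.4596, -0.1947, 0.1742]
eef_rot: [0.635, 0.773, -0.0, -0.0]
contact_force: [-0.0, 0.2, -1.9]
finger_gap: 0.106
```

>>> send_rows:
  increments:
    - [[-0.1,-0.05,0,0,-1],[-0.3,-0.12,0,0,-1],[-0.5,-0.2,0,0,-1],[-0.64,-0.26,0,0,-1],[-0.666,-0.266,0,0,-1],[-0.666,-0.266,0.1,0,-1],[-0.666,-0.266,0.25,0,-1],[-0.666,-0.266,0.35,0,-1],[-0.666,-0.266,0.35,0,-1]]

```text
clock: 22.78
tcp_pos: [0.4339, -0.3335, 0.1034]
eef_rot: [0.634, 0.774, 0.0, -0.001]
contact_force: [-0.1, -1.1, -0.9]
finger_gap: 0.11
```

```bash
python3 -W ignore -c "
from h import *
go(.4346,-.3355,.064,11.3)
cs=[read_camera(n) for n in ('scene','top')];z=.062-.0359+sensors.get_obs()['tcp_pos'][2];print(z)
im=[]
for c in cs:
    P=pts(c);h=hsv(c)
    q=(abs(P[...,2]-z)<.004)&((P[...,0]-.479)**2+(P[...,1]+.327)**2<.075**2)&(h[...,1]>60)&(h[...,2]>70)
    q=big(q);print(circ(P[q][:,:2]),ellc(c,q,z),q.sum())
    p=np.argwhere(q).mean(0).astype(int);im.append(cv2.resize(c['color'][max(0,p[0]-50):p[0]+50,p[1]-50:p[1]+50],(400,400)))
save('b6.png',np.hstack(im))
"
```

```text
t 22.8 tcp [ 0.4339 -0.3335  0.1034] jaw 11.4 F [-0.1 -1.1 -0.9] gap 0.11
units [-0.0109  0.0019  0.1972] turn 0.0002
0.1314535425325406
[ 0.4461441  -0.34967065  0.01228193] [ 0.4474 -0.3504  0.0122] 25
[ 0.476466   -0.31875818  0.04854189] [ 0.4762 -0.3179  0.0484] 300
```

View pics/b6.png

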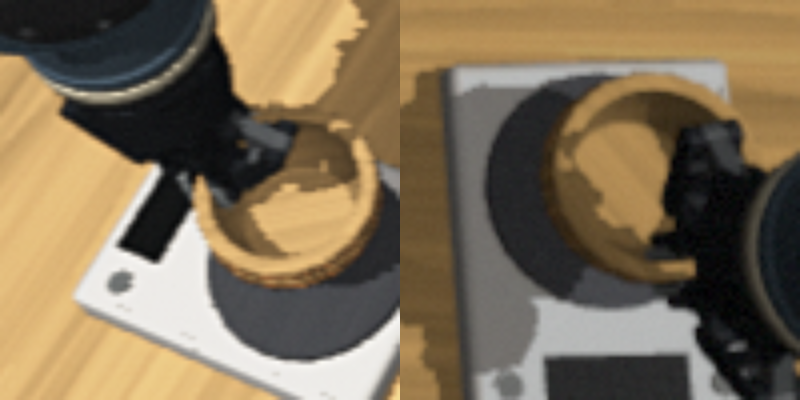

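The basket is level over the larger scale in both views. Setting it down, then measuring.

>>> send_rows:
  increments:
    - [[-0.011,0.002,0.08,0,-1],[-0.011,0.002,0.15,0,-1],[-0.011,0.002,0.19,0,-1],[-0.011,0.002,0.194,0,-1],[-0.011,0.002,0.194,0,-0.6],[-0.011,0.002,0.194,0,-0.6],[-0.011,0.002,0.194,0,-0.6],[-0.011,0.002,0.1,0,-0.6],[-0.011,0.002,-0.1,0,-0.6],[-0.011,0.002,-0.35,0,-0.6],[-0.011,0.002,-0.55,0,-0.6]]

```text
clock: 24.25
tcp_pos: [0.435, -0.3376, 0.2169]
eef_rot: [0.634, 0.773, 0.0, 0.001]
contact_force: [-0.2, -0.7, 0.1]
finger_gap: 0.203
```

>>> send_rows:
  increments:
    - [[0.1,-0.05,0,0,-0.6],[0.3,-0.1,0,0,-0.2],[0.5,-0.1,0,0,0.06],[0.75,-0.1,0,0,0.06],[0.95,-0.1,0,0,0.06],[0.95,-0.1,0,0,0.06]]

```text
clock: 25.0
tcp_pos: [0.3777, -0.1533, 0.2152]
eef_rot: [0.633, 0.774, 0.0, 0.0]
contact_force: [0.6, -0.1, 0.4]
finger_gap: 0.53
```

```bash
python3 -W ignore -c "
from h import *
cs=[read_camera(n) for n in ('scene','top')]
im=[]
for c in cs:
    P=pts(c);h=hsv(c);Z=P[...,2]
    near=((P[...,0]-.479)**2+(P[...,1]+.327)**2<.075**2)
    q=big((abs(Z-.09)<.0045)&near);print('rim',circ(P[q][:,:2]),ellc(c,q,.09),q.sum(),Z[q].std())
    q=big((Z>.034)&near&((h[...,2]<120)|(Z>.046)));print('pan+b',circ(P[q&(Z<.045)][:,:2]))
    rep2(c)
    p=np.argwhere(q).mean(0).astype(int);im.append(cv2.resize(c['color'][max(0,p[0]-50):p[0]+50,p[1]-50:p[1]+50],(400,400)))
save('b7.png',np.hstack(im));go(.615,.295,.24,70)
"
```

```text
rim [ 0.48129309 -0.32453842  0.05076244] [ 0.4821 -0.3255  0.0507] 497 0.0017779610306449182
pan+b [ 0.481828   -0.32584637  0.06179148]
red lid [0.5353 0.2844 0.0345] ray [0.5368 0.281  0.0346] 238
red coaster [0.4817 0.007  0.0445] ray [0.4826 0.0067 0.043 ] 620
blue lid [0.4568 0.2741 0.0326] ray [0.4578 0.2753 0.034 ] 224
blue coaster [ 0.538  -0.058   0.0425] ray [ 0.538  -0.0587  0.0418] 653
green lid [0.6164 0.2953 0.0341] ray [0.6158 0.2912 0.0333] 238
green coaster [0.5079 0.0888 0.0423] ray [0.5086 0.0885 0.0417] 546
pan [ 0.4818 -0.3258  0.0618] ray [ 0.4826 -0.3263  0.0618] 611
wall ((631.0479125976562, 34.93000030517578), (10.357728958129883, 246.6240234375), 11.349319458007812)
rim [ 5.11315613e-01 -2.91521515e-01  9.99999975e-08] [ 0.511  -0.2906  0.    ] 1 0.0
pan+b [ 0.51016895 -0.29577191  0.03859685]
red lid [0.5318 0.2807 0.0333] ray [0.5311 0.2805 0.0331] 664
red coaster [0.4801 0.0044 0.0427] ray [0.4798 0.0043 0.0426] 1170
blue lid [0.4525 0.2755 0.033 ] ray [0.4524 0.2749 0.0328] 690
blue coaster [ 0.5358 -0.0602  0.0414] ray [ 0.5351 -0.0603  0.0413] 1089
green lid [0.612  0.2927 0.0329] ray [0.6115 0.2923 0.0324] 611
green coaster [0.5055 0.087  0.0413] ray [0.5054 0.0869 0.0411] 1085
pan [ 0.5102 -0.2958  0.0386] ray [ 0.5101 -0.2956  0.0384] 225
wall ((625.0702514648438, 34.632408142089844), (10.639781951904297, 246.55844116210938), 11.365687370300293)
t 25.1 tcp [ 0.3784 -0.1552  0.215 ] jaw 11.3 F [ 0.7 -0.4  0. ] gap 0.531
units [ 1.9745  1.6026 -0.125 ] turn -0.163
```

View pics/b7.png

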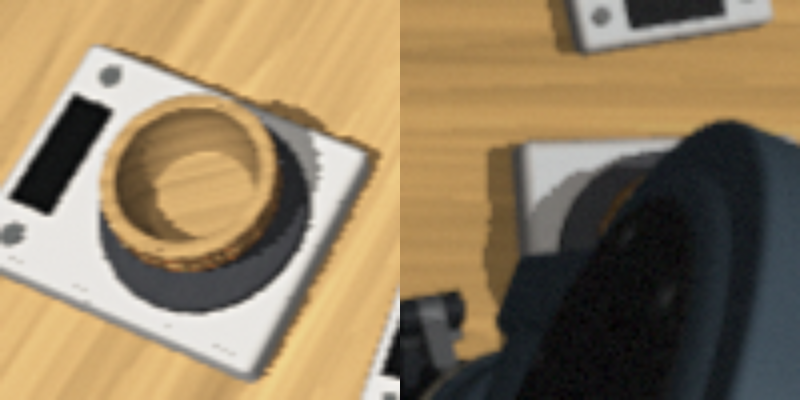

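The scene view has the rim centred at (.4815,-.325) and the pan at (.482,-.326), about 1 mm apart. Now the canisters go back: blue, then red, then green.

>>> send_rows:
  increments:
    - [[0.15,0.06,0,0,0.06],[0.4,0.16,0,0,0.06],[0.65,0.26,0,0,0.06],[0.9,0.36,0,0,0.06],[1,0.4,0,0,0.06]]

```text
clock: 25.72
tcp_pos: [0.4183, 0.0583, 0.2146]
eef_rot: [0.634, 0.774, 0.0, -0.0]
contact_force: [0.5, -0.8, 0.3]
finger_gap: 0.534
```

>>> send_rows:
  increments:
    - [[0.25,0.1,0,0,0.06],[0.5,0.2,0,0,0.06],[0.75,0.3,0,0,0.06],[0.95,0.38,0,0,0.06],[1,0.4,0,0,0.06],[1,0.4,0,0,0.06]]

```text
clock: 26.48
tcp_pos: [0.4572, 0.2681, 0.2142]
eef_rot: [0.634, 0.773, -0.0, -0.0]
contact_force: [0.2, -0.8, 0.3]
finger_gap: 0.531
```

```bash
python3 -W ignore -c "
from h import *
go(.455,.2755,.1245,11.3)"
```

```text
t 26.5 tcp [0.4572 0.2681 0.2142] jaw 11.3 F [ 0.2 -0.8  0.3] gap 0.531
units [ 0.0389 -0.0033  0.4486] turn -0.0
```

>>> send_rows:
  increments:
    - [[0.039,-0.003,0.1,0,0.06],[0.039,-0.003,0.3,0,0.06],[0.039,-0.003,0.4,0,0.06],[0.039,-0.003,0.449,0,0.06],[0.039,-0.003,0.449,0,0.06],[0.039,-0.003,0.449,0,-1],[0.039,-0.003,0.449,0,-1],[0.039,-0.003,0.449,0,-1],[0.039,-0.003,0.449,0,-1],[0.039,-0.003,0.35,0,-1],[0.039,-0.003,0.15,0,-1],[0.039,-0.003,-0.05,0,-1]]
  force: 40

```text
clock: 27.98
tcp_pos: [0.4544, 0.2758, 0.2263]
eef_rot: [0.634, 0.773, 0.0, 0.0]
contact_force: [0.6, 1.2, -3.8]
finger_gap: 0.285
```

>>> send_rows:
  increments:
    - [[-0.1,0,0,0,-1],[-0.3,0.0,0,0,-1],[-0.55,0.0,0,0,-1],[-0.8,0.0,0,0,-1],[-0.98,0.0,0,0,-1],[-0.98,0.0,0,0,-1]]

```text
clock: 28.72
tcp_pos: [0.4928, 0.081, 0.224]
eef_rot: [0.635, 0.772, -0.001, -0.0]
contact_force: [0.3, 0.9, -4.4]
finger_gap: 0.286
```

```bash
python3 -W ignore -c "
from h import *
go(.5369,-.0593,.1275,11.3)"
```

```text
t 28.7 tcp [0.4928 0.081  0.224 ] jaw 11.1 F [ 0.3  0.9 -4.4] gap 0.286
units [-0.7305  0.0819  0.4826] turn -0.0006
```

>>> send_rows:
  increments:
    - [[-0.2,0.03,0,0,-1],[-0.45,0.06,0,0,-1],[-0.65,0.08,0,0,-1],[-0.73,0.082,0,0,-1],[-0.73,0.082,0.15,0,-1],[-0.73,0.082,0.3,0,-1],[-0.73,0.082,0.42,0,-1],[-0.73,0.082,0.45,0,-1],[-0.73,0.082,0.45,0,-1]]

```text
clock: 29.85
tcp_pos: [0.5375, -0.0559, 0.1349]
eef_rot: [0.634, 0.773, -0.0, -0.0]
contact_force: [0.5, -0.5, -2.3]
finger_gap: 0.286
```

```bash
python3 -W ignore -c "
from h import *
for n in('scene','top'):
    c=read_camera(n);print(n);P=pts(c);q=cmask(c,'blue')&(abs(P[...,2]-.125)<.008)&(P[...,1]<.05)
    q=big(q);print(np.median(P[q][:,2]),circ(P[q][:,:2]),q.sum())
go(.5369,-.0593,.128,11.3)"
```

```text
scene
0.12591718812507613 [ 0.54258087 -0.05465018  0.03212182] 262
topTraceback (most recent call last):
  File "<string>", line 5, in <module>
    q=big(q);print(np.median(P[q][:,2]),circ(P[q][:,:2]),q.sum())
  File "h.py", line 38, in big
    n,l,s,_=cv2.connectedComponentsWithStats(m.astype(np.uint8),connectivity=4);return l==1+np.argmax(s[1:,4])
                                                                                            ~~~~~~~~~^^^^^^^^^
    return _wrapfunc(a, 'argmax', axis=axis, out=out, **kwds)
    return bound(*args, **kwds)
ValueError: attempt to get argmax of an empty sequence
```

>>> send_rows:
  increments:
    - [[-0.016,-0.004,0.015,0,-1],[-0.016,-0.004,0.034,0,-1],[-0.016,-0.004,0.034,0,-1],[-0.016,-0.004,0.034,0,-0.1],[-0.016,-0.004,0.034,0,-0.1],[-0.016,-0.004,0.034,0,-0.1],[-0.016,-0.004,-0.1,0,-0.1],[-0.016,-0.004,-0.25,0,0.06],[-0.016,-0.004,-0.45,0,0.06],[0.2,-0.004,-0.45,0,0.06],[0.4,-0.004,-0.45,0,0.06]]

```text
clock: 31.32
tcp_pos: [0.5212, 0.0229, 0.225]
eef_rot: [0.635, 0.773, 0.0, 0.0]
contact_force: [0.1, -0.4, -0.6]
finger_gap: 0.527
```

>>> send_rows:
  increments:
    - [[0.25,0,0,0,0.06],[0.5,0,0,0,0.06],[0.75,0,0,0,0.06],[0.9,0,0,0,0.06],[1,0,0,0,0.06],[1,0,0,0,0.06],[1,0,0,0,0.06]]

```text
clock: 32.2
tcp_pos: [0.4823, 0.2175, 0.2246]
eef_rot: [0.634, 0.773, -0.0, 0.0]
contact_force: [-0.1, 0.7, 0.1]
finger_gap: 0.531
```

```bash
python3 -W ignore -c "
from h import *
for n in('scene','top'): print(n);rep2(read_camera(n))
go(.534,.2815,.1245,11.3)"
```

```text
scene
red lid [0.5377 0.2837 0.0349] ray [0.5381 0.2808 0.0346] 249
red coaster [0.48   0.0086 0.0438] ray [0.4821 0.0073 0.0428] 228
blue lid [ 0.54   -0.0576  0.0334] ray [ 0.5398 -0.0594  0.0336] 361
blue coaster [ 0.5391 -0.0594  0.0421] ray [ 0.539  -0.0591  0.0414] 184
green lid [0.616  0.2932 0.0332] ray [0.6157 0.2906 0.0338] 239
green coaster [0.5091 0.0892 0.0433] ray [0.5095 0.0885 0.0416] 542
pan [ 0.4821 -0.3261  0.0616] ray [ 0.4822 -0.3261  0.0616] 606
wall ((631.0548706054688, 34.383628845214844), (10.033495903015137, 247.01788330078125), 11.317269325256348)
top
red coaster [0.4798 0.0048 0.0423] ray [0.4796 0.0048 0.0422] 1161
blue lid [ 0.535  -0.0603  0.0329] ray [ 0.5346 -0.0598  0.0329] 708
blue coaster [ 0.5338 -0.0599  0.0409] ray [ 0.5334 -0.0597  0.0408] 240
green lid [0.612  0.2926 0.0328] ray [0.6114 0.2923 0.0325] 528
green coaster [0.5058 0.087  0.0414] ray [0.5054 0.0869 0.041 ] 1080
pan [ 0.4769 -0.3271  0.0615] ray [ 0.4767 -0.3265  0.0615] 692
wall ((624.8499755859375, 34.657310485839844), (10.951009750366211, 247.3516082763672), 11.367406845092773)
t 32.3 tcp [0.4823 0.2173 0.2247] jaw 11.2 F [ 0.1 -0.3 -0.4] gap 0.529
units [0.2647 0.3158 0.5011] turn -0.0002
```

Blue is within 1 mm of its coaster. Red is next.

>>> send_rows:
  increments:
    - [[0.13,0.16,0,0,0.06],[0.265,0.316,0,0,0.06],[0.265,0.316,0.2,0,0.06],[0.265,0.316,0.4,0,0.06],[0.265,0.316,0.5,0,0.06],[0.265,0.316,0.5,0,0.06],[0.265,0.316,0.5,0,-1],[0.265,0.316,0.5,0,-1],[0.265,0.316,0.5,0,-1],[0.265,0.316,0.5,0,-1],[0.265,0.316,0.35,0,-1],[0.265,0.316,0.1,0,-1]]

```text
clock: 33.8
tcp_pos: [0.5328, 0.2821, 0.2047]
eef_rot: [0.634, 0.773, -0.001, -0.001]
contact_force: [0.8, 1.9, -3.7]
finger_gap: 0.286
```

>>> send_rows:
  increments:
    - [[-0.1,-0.05,-0.1,0,-1],[-0.3,-0.15,-0.1,0,-1],[-0.55,-0.25,-0.1,0,-1],[-0.8,-0.35,-0.1,0,-1],[-0.98,-0.45,-0.1,0,-1],[-0.98,-0.45,-0.1,0,-1],[-0.98,-0.45,-0.1,0,-1],[-0.98,-0.45,-0.1,0,-1]]

```text
clock: 34.8
tcp_pos: [0.4837, 0.0732, 0.2245]
eef_rot: [0.634, 0.773, -0.0, -0.0]
contact_force: [0.6, 0.6, -4.4]
finger_gap: 0.281
```

```bash
python3 -W ignore -c "
from h import *
go(.4810,.0057,.135,11.3)"
```

```text
t 34.8 tcp [0.4837 0.0732 0.2245] jaw 11.3 F [ 0.6  0.6 -4.4] gap 0.281
units [-0.3282 -0.0796  0.4476] turn 0.0001
```

>>> send_rows:
  increments:
    - [[-0.15,-0.04,0,0,-1],[-0.328,-0.08,0,0,-1],[-0.328,-0.08,0.15,0,-1],[-0.328,-0.08,0.3,0,-1],[-0.328,-0.08,0.4,0,-1],[-0.328,-0.08,0.44,0,-1],[-0.328,-0.08,0.448,0,-1],[-0.328,-0.08,0.448,0,-1]]

```text
clock: 35.8
tcp_pos: [0.4814, 0.0054, 0.1357]
eef_rot: [0.634, 0.773, 0.0, 0.0]
contact_force: [0.2, 0.5, -4.3]
finger_gap: 0.285
```

```bash
python3 -W ignore -c "
from h import *
go(.4810,.0057,.1285,11.3)"
```

```text
t 35.8 tcp [0.4814 0.0054 0.1357] jaw 11.3 F [ 0.2  0.5 -4.3] gap 0.285
units [ 0.0016 -0.0016  0.0362] turn 0.0
```

>>> send_rows:
  increments:
    - [[0.001,-0.001,0.018,0,-1],[0.001,-0.001,0.036,0,-1],[0.001,-0.001,0.036,0,-1],[0.001,-0.001,0.036,0,-0.1],[0.001,-0.001,0.036,0,-0.1],[0.001,-0.001,0.036,0,-0.1],[0.001,-0.001,-0.1,0,-0.1],[0.001,-0.001,-0.25,0,0.06],[0.001,-0.001,-0.45,0,0.06],[0.2,0.1,-0.45,0,0.06],[0.45,0.2,-0.45,0,0.06]]

```text
clock: 37.17
tcp_pos: [0.5032, 0.102, 0.2257]
eef_rot: [0.635, 0.773, 0.0, 0.0]
contact_force: [1.1, -0.3, -1.1]
finger_gap: 0.533
```

>>> send_rows:
  increments:
    - [[0.25,0.1,0,0,0.06],[0.5,0.25,0,0,0.06],[0.75,0.4,0,0,0.06],[0.9,0.5,0,0,0.06],[1,0.6,0,0,0.06],[1,0.6,0,0,0.06],[1,0.6,0,0,0.06]]

```text
clock: 38.05
tcp_pos: [0.5809, 0.3206, 0.2249]
eef_rot: [0.634, 0.773, -0.0, -0.0]
contact_force: [-0.9, 0.2, 0.8]
finger_gap: 0.531
```

```bash
python3 -W ignore -c "
from h import *
for n in('scene','top'): print(n);rep2(read_camera(n))
go(.614,.2935,.1245,11.3)"
```

```text
scene
red lid [0.4826 0.0074 0.0337] ray [0.4828 0.0053 0.0347] 325
red coaster [ 0.4593 -0.0134  0.0283] ray [ 0.4604 -0.0148  0.0275] 52
blue lid [ 0.5397 -0.058   0.0337] ray [ 0.5397 -0.0594  0.0336] 356
blue coaster [ 0.5382 -0.0589  0.0419] ray [ 0.539  -0.0591  0.0414] 181
green lid [0.6164 0.2941 0.0323] ray [0.6158 0.2911 0.0333] 237
green coaster [0.5088 0.0896 0.0436] ray [0.5088 0.0885 0.0415] 502
pan [ 0.482  -0.326   0.0616] ray [ 0.4828 -0.3267  0.0616] 620
wall ((630.8069458007812, 35.434471130371094), (10.041053771972656, 246.4986572265625), 11.458484649658203)
top
red lid [0.4787 0.0045 0.0328] ray [0.4782 0.0046 0.0328] 732
red coaster [0.4794 0.0047 0.0422] ray [0.4794 0.0047 0.0421] 265
blue lid [ 0.535  -0.0601  0.0329] ray [ 0.5346 -0.0599  0.0328] 707
blue coaster [ 0.5355 -0.0606  0.0412] ray [ 0.535  -0.0604  0.0411] 249
green lid [0.6118 0.2923 0.0328] ray [0.6116 0.2922 0.0325] 611
green coaster [0.5063 0.0867 0.0413] ray [0.5055 0.0868 0.0411] 1083
pan [ 0.4768 -0.3272  0.0615] ray [ 0.4767 -0.3268  0.0615] 701
wall ((625.3692016601562, 34.327903747558594), (10.96683120727539, 247.26219177246094), 11.405385971069336)
t 38.1 tcp [0.5809 0.3202 0.2254] jaw 11.2 F [ 0.1 -1.5  0.8] gap 0.532
units [-0.1635  0.1363  0.5047] turn -0.0001
```

Red is within about 1 mm too. Green is next.

>>> send_rows:
  increments:
    - [[-0.1,0.08,0,0,0.06],[-0.163,0.136,0,0,0.06],[-0.163,0.136,0.2,0,0.06],[-0.163,0.136,0.4,0,0.06],[-0.163,0.136,0.503,0,0.06],[-0.163,0.136,0.503,0,0.06],[-0.163,0.136,0.503,0,-1],[-0.163,0.136,0.503,0,-1],[-0.163,0.136,0.503,0,-1],[-0.163,0.136,0.503,0,-1],[-0.163,0.136,0.35,0,-1],[-0.163,0.136,0.1,0,-1]]

```text
clock: 39.65
tcp_pos: [0.6133, 0.294, 0.2051]
eef_rot: [0.634, 0.773, -0.001, -0.001]
contact_force: [1.2, 0.2, -2.5]
finger_gap: 0.285
```

>>> send_rows:
  increments:
    - [[-0.1,-0.06,-0.1,0,-1],[-0.3,-0.2,-0.1,0,-1],[-0.5,-0.4,-0.1,0,-1],[-0.7,-0.55,-0.1,0,-1],[-0.8,-0.7,-0.1,0,-1],[-0.85,-0.72,-0.1,0,-1],[-0.85,-0.72,-0.1,0,-1],[-0.85,-0.72,-0.1,0,-1]]

```text
clock: 40.65
tcp_pos: [0.5067, 0.1001, 0.2251]
eef_rot: [0.634, 0.773, 0.0, -0.0]
contact_force: [0.7, 0.1, -3.9]
finger_gap: 0.286
```

```bash
python3 -W ignore -c "
from h import *
go(.507,.0877,.135,11.3)"
```

```text
t 40.6 tcp [0.5067 0.1001 0.2251] jaw 11.3 F [ 0.7  0.1 -3.9] gap 0.286
units [-0.061  -0.0109  0.4503] turn 0.0
```

>>> send_rows:
  increments:
    - [[-0.061,-0.011,0.05,0,-1],[-0.061,-0.011,0.2,0,-1],[-0.061,-0.011,0.35,0,-1],[-0.061,-0.011,0.43,0,-1],[-0.061,-0.011,0.45,0,-1],[-0.061,-0.011,0.45,0,-1]]

```text
clock: 41.4
tcp_pos: [0.5065, 0.0869, 0.1351]
eef_rot: [0.634, 0.773, -0.0, -0.0]
contact_force: [0.2, -0.3, -2.3]
finger_gap: 0.282
```

```bash
python3 -W ignore -c "
from h import *
go(.507,.0877,.1285,11.3)"
```

```text
t 41.4 tcp [0.5065 0.0869 0.1351] jaw 11.3 F [ 0.2 -0.3 -2.3] gap 0.282
units [0.0033 0.0035 0.0328] turn -0.0
```

Set down, release, rise, and back away to the left so both cameras see everything.

>>> send_rows:
  increments:
    - [[0.003,0.003,0.016,0,-1],[0.003,0.003,0.034,0,-1],[0.003,0.003,0.034,0,-1],[0.003,0.003,0.034,0,-0.1],[0.003,0.003,0.034,0,-0.1],[0.003,0.003,0.034,0,-0.1],[0.003,0.003,-0.1,0,-0.1],[0.003,0.003,-0.25,0,0],[0.003,0.003,-0.5,0,0],[0.2,0,-0.5,0,0],[0.45,0,-0.5,0,0]]

```text
clock: 42.78
tcp_pos: [0.489, 0.1758, 0.2357]
eef_rot: [0.635, 0.773, 0.001, 0.0]
contact_force: [0.1, -0.1, -0.6]
finger_gap: 0.498
```

>>> send_rows:
  increments:
    - [[0.25,-0.1,0,0,0],[0.5,-0.25,0,0,0],[0.75,-0.4,0,0,0],[0.95,-0.5,0,0,0],[1,-0.5,0,0,0],[1,-0.5,0,0,0],[1,-0.5,0,0,0]]

```text
clock: 43.65
tcp_pos: [0.3522, 0.3511, 0.235]
eef_rot: [0.635, 0.773, -0.0, 0.0]
contact_force: [0.9, -0.1, 0.4]
finger_gap: 0.502
```

```bash
python3 -W ignore -c "
from h import *
im=[]
for n in('scene','top'):
    c=read_camera(n);print(n);rep2(c);im.append(c['color'])
    P=pts(c);Z=P[...,2];near=((P[...,0]-.479)**2+(P[...,1]+.327)**2<.075**2)
    q=big((abs(Z-.09)<.0045)&near);print('rim',circ(P[q][:,:2]),ellc(c,q,.09))
save('fin.png',np.hstack(im),.78);go(.5,0,.2)"
```

```text
scene
red lid [0.4848 0.0073 0.0339] ray [0.4842 0.0059 0.0343] 327
red coaster [ 0.4592 -0.0132  0.0277] ray [ 0.4604 -0.0148  0.0275] 55
blue lid [ 0.5395 -0.0583  0.0332] ray [ 0.5397 -0.0599  0.0338] 365
blue coaster [ 0.5386 -0.0591  0.0421] ray [ 0.539  -0.0591  0.0414] 186
green lid [0.5096 0.0881 0.0341] ray [0.5105 0.0868 0.0337] 287
green coaster [0.5142 0.0855 0.0405] ray [0.5166 0.0839 0.0399] 108
pan [ 0.4819 -0.3261  0.0617] ray [ 0.4827 -0.3266  0.0616] 611
wall ((631.2282104492188, 33.728851318359375), (10.499327659606934, 246.50596618652344), 11.349470138549805)
rim [ 0.48118896 -0.32408344  0.0511676 ] [ 0.4821 -0.3255  0.0506]
top
red lid [0.4785 0.0046 0.0329] ray [0.4782 0.0046 0.0328] 732
red coaster [0.4793 0.0049 0.0422] ray [0.4786 0.0048 0.042 ] 252
blue lid [ 0.5351 -0.0601  0.0328] ray [ 0.5347 -0.0599  0.0328] 704
blue coaster [ 0.5347 -0.0605  0.0409] ray [ 0.5343 -0.0606  0.041 ] 247
green lid [0.505  0.0863 0.0328] ray [0.5048 0.0861 0.0328] 709
green coaster [0.5048 0.0858 0.0405] ray [0.5047 0.0857 0.0405] 230
pan [ 0.4768 -0.327   0.0614] ray [ 0.4767 -0.3269  0.0615] 700
wall ((625.3506469726562, 34.28070831298828), (10.94350814819336, 248.0317840576172), 11.536751747131348)
rim [ 0.4767449  -0.32737448  0.0507438 ] [ 0.4763 -0.3266  0.0503]
t 43.8 tcp [0.3522 0.3511 0.2351] jaw 11.2 F [-0.9 -0.1  0.2] gap 0.498
units [-1.8654  0.384   0.1758] turn 0
```

View pics/fin.png

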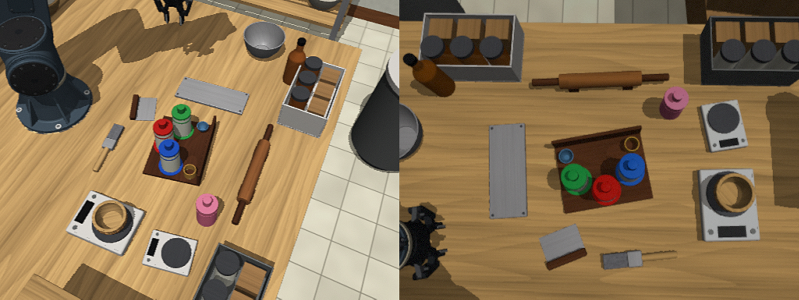

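All three canisters stand upright on their own coasters, the basket sits centred on the larger scale, and the pink canister is untouched. Handing in.

```bash
python3 -c "
from h import *
print(env.job_done())"
```

```text
the job is handed in; nothing more can be done
None
```

The job is done and handed in at about 44 s of the 147 s. I moved the three canisters by their knobs to the steel tray. Then I pinched the basket by its rim and set it on the larger scale, and returned blue, red and green to their coasters, releasing each one.

The last checks, with the arm clear:
- **Basket:** the rim and pan centres agree within about 1 mm in the top view and 1–2 mm in the scene view.
- **Canisters:** in the top view, each lid is within about 1.5 mm of its coaster centre as measured before the canister covered it.
- **Standing:** everything is upright in both views, and the pink canister was not moved.

Two things disagreed:
- **Camera offset:** the two cameras differ by about 3–6 mm in absolute position. I used their average, which matched the gripped positions to about 1 mm.
- **Scene-view coaster fits:** the canisters now mostly hide the red and green coasters in the scene view. Its final fits there (red 25–35 mm off, green about 5–7 mm) are not usable, so I relied on the earlier measurements of the bare coasters.

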